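Load a T-bracket into the tacking jig and lock the slide

TASK

Get the short T-section bracket ready for tacking: pull the round knob of the empty jig out until its slide clicks into the out position, then set the bracket gently on the jig's two narrow rails, flange down and web up, lying squarely across both and centred, between the slide's cross-bar and the stop posts, and let go of it. Then push the knob fully home so that the cross-bar shuts the bracket in against the stop posts. Leave the other, loaded jig's slide home and leave everything else on the bench where it is.

Things in the scene. Friction and masses are not known exactly. Their poses are not given: they have to be found in the camera images.
- jig: The empty tacking jig, without a bracket; left or right of the two, turned up to 0.35 rad. Fixed aluminium base plate 134 (its x) x 110 x 12 mm, origin at the centre of its underside; x points from the knob to the stops. Local positions are (x, y, z) in mm. A spray can stands close to its +y side.
- jig_seat (a point): Local (36, 0, 50): midway between the tops of the two steel rails, 8 wide at y = -30 and +30, x -23 to 67, tops at z = 50. The centre of the bracket's underside comes here (to 1 mm) when the slide is home. Axes as the jig's.
- jig_stop (a point): Local (55, 0, 50): midway between the two stop posts on the rails' far ends; near faces at x = 55, 12 wide in y, centred at y = -30 and +30, x to 65, up to z = 65.
- jig_guide (a point): Local (-48, 0, 76): top of the grey guide block, 30 (x) x 60 (y), x -63 to -33, which carries the slide.
- slide (a joint): Slide of the empty jig, m: 0 home (start), 0.038 out along the jig's -x. Over-centre detent: left between, it snaps to the nearer end; 10 to 15 N take it over the middle. Its cross-bar over the rails (86 mm in y, z 52 to 65) has its pushing face at local x = 17 mm home, -21 out: 38 or 76 mm of room to the stops (bracket: 36). At home it stands in the bracket's place.
- slide_knob (a point): Centre of the empty jig's round steel knob: 46 mm diameter, 16 thick, axis level along the jig's x at z = 58, on a 12 mm shaft; local (-113, 0, 58) home. Behind it 42 mm of shaft are free up to the guide block at home (80 out): room to hook fingers behind it from above, one each side of the shaft. Its front is clear.
- tee: The loose T-section bracket, plain steel, 0.3 to 0.5 kg: flange 36 wide (its x) x 90 long (its y) x 8 mm, web 8 thick upright in its middle over the whole length, 44 high in all. Origin at the centre of the flange's underside, z up the web. Starts flange down on the bench at any yaw; a half turn makes no difference. Pinch the web from above.
- jig2: The loaded tacking jig: the same as the empty one but with a bracket of the same kind already fixed in its seat, top at z = 94. Origin and axes as the other jig's. May be turned by up to 0.35 rad. Leave alone.
- slide2 (a joint): Slide of the loaded jig, m: 0 = home, where it starts and must stay.
- angle: Bystander: loose steel L-section offcut, 36 x 80 x 38 high; origin under its middle.
- channel: Bystander: loose steel U-section offcut, 46 x 70 x 32 high, open upward; origin under its middle.
- can: Bystander: upright spray can, 54 diameter, 160 high, beside the empty jig, on its +y side; origin under its middle.
- square: Bystander: flat welding square, about 66 x 66 x 16, beside the loaded jig, on its +y side; origin under its middle.
- hammer: Bystander: hammer about 250 long lying at the back of the bench; origin under its middle.
- brush: Bystander: brush about 180 long lying to the right of the right-hand jig; origin under its middle.
- tin: Bystander: open metal tin, 72 diameter, 70 high, towards the back, between the jigs; origin under its middle.
Things that resemble listed ones, but are neither listed nor needed, are in the scene too. What is shaped like the jig but brown is not meant. What is shaped like the tee but red is not meant.

How it is judged (in metres and radians):
On the way, in this order (a step that is already met when the one before it is completed fails the run):
1. the empty jig's slide is pulled out into its detent (value of joint slide above 0.033 m), for 0.2 s.
2. the bracket lies released, flange down, on both rails, centred to 8 mm and within 0.15 rad of square, between the cross-bar and the stop posts, with the slide still out (x of tee in the frame of jig_seat between -0.04 and 0.004 m and y of tee in the frame of jig_seat between -0.008 and 0.008 m and z of tee in the frame of jig_seat between -0.003 and 0.003 m and angle between tee's own z axis and vertical below 0.06 rad and contact force between the fingers and tee below 0.2 N and linear speed of tee below 0.02 m/s and angle between the y axis of tee and the y axis of jig, either way round below 0.15 rad and value of joint slide above 0.033 m), for 0.2 s.
At the end, for the whole second after the job is handed in: The empty jig's slide is home (within 4 mm) and the released bracket rests on both rails, flange down, within 4 mm of the seat along the slide and 8 mm across, within 3 mm in height, square to 0.06 rad and at rest; the loaded jig's slide is home (within 4 mm) (x of tee in the frame of jig_seat between -0.004 and 0.004 m and y of tee in the frame of jig_seat between -0.008 and 0.008 m and z of tee in the frame of jig_seat between -0.003 and 0.003 m and angle between tee's own z axis and vertical below 0.06 rad and contact force between the fingers and tee below 0.2 N and linear speed of tee below 0.02 m/s and angle between the y axis of tee and the y axis of jig, either way round below 0.06 rad and value of joint each of slide, slide2 below 0.004 m); the robot touches nothing.
It fails at once if the bracket is dropped (falls free faster than 0.4 m/s, about 8 mm of fall) (contact force between the fingers and tee below 0.05 N and linear speed of tee above 0.4 m/s).
It fails at once if the loaded jig's slide is pulled more than 8 mm (value of joint slide2 above 0.008 m).
It fails at once if a bystander is moved more than 30 mm, or the can knocked over (distance of any of angle, channel, can, square, hammer, brush, tin from where it was at the start of the episode above 0.03 m or angle between can's own z axis and vertical above 0.5 rad).
It also fails if it takes over 67 s, if anything falls off the work surface, if the arm or the gripper's body presses on something with over 40 N, if the wrist force passes 120 N, or if a joint passes its speed limit or range.

ROBOT

A 6-joint arm with a two-finger parallel gripper is mounted at the origin on the work surface. World frame = base frame: x ahead of the robot, y to its left, z up, the work surface at z = 0. Lengths are in m, angles in degrees, forces in N, time in s.
With the tool pointing down it reaches from about 0.35 to 0.875 m from the base axis. Payload 4.2 kg.
Tool frame: the origin (TCP) lies on the centre line of the jaws, within the pads' length; the fingertips stand r.tip_extent ahead of it and the grasp point (between the pads) lies 11 mm behind it (r.tip_extent is the distance from the TCP to the fingertips, in m); z points along the fingers, y is the line along which they close (so a half turn about z gives the same grasp; the last joint's range is limited). The gripper opens to 87 mm and grips with 3 to 60 N. Pads are 19 mm wide; open, the fingers measure 117 mm over their backs; the gripper's body (75 mm by 190 mm) begins 51 mm behind the grasp point.
Start: joints at [80.707, 22.042, 0.453, 0, -68.411, -14.817], TCP at [0.255, 0.57, 0.231] pointing down, gripper open.
Joint ranges: [-179.83, 179.83], [-69.29, 118.12], [-61.27, 80.66], [-181.25, 117.63], [-171.15, -9.14], [-177.46, 177.46]. Speed limits (degrees/s): [159.86, 159.86, 180, 180, 180, 180].

INTERFACE

Orientations are given as a 3x3 rotation matrix whose columns are the frame's x, y, z axes.
In Python, from station import r gives the robot as it stands.
- The arm moves only by the shell command python3 -m jog 'ROWS'. ROWS is text: rows parted by semicolons, each of 5 numbers parted by spaces: the opening, from 0 (shut) to 1 (fully open), then the shift along the world's x, y, z in mm, then the turn about the world's z in degrees. In form: hand dx dy dz roll; .... A call has 1 to 5 rows; each row shifts and turns the commanded pose from where the row before left it; what a row does not reach is not made up. A row lasts 1/8 s, in which the tool goes at most 62.5 mm and 10.7 degrees, less where a joint would pass 70% of its speed; a pose out of reach is approached as far as the arm can. A call is refused whole if a number of a shift passes 62.5 or a number of a turn 10.7, either way. A call with a gripper value outside its range is refused whole. The fingers move at their own pace and stop on an object; the grip force is fixed at half the most. Time passes only in rows, so rows that do not move let the fingers close. It gives the time, the measured TCP pose, the force, the opening and the grip force at its end, in the units of the state.
- r.sense(): the state, without advancing time (a new reading comes with each control period).
- r.capture(name): name is "scene" or "side" or "wrist"; returns a dict with "pixels" (480x640x3 uint8, red, green, blue), "fovy" (degrees; the focal length in pixels is half the picture's height over the tangent of half this angle, whatever the lens; pixels are square), "cx", "cy" (the principal point, pixels), "origin" and "orientation" of the camera in the world; the wrist camera has in their place "T_tool_cam" (4x4, takes a point from camera to tool coordinates, whose origin is the TCP and whose axes are the flange's). Camera axes: x right, y down, z forward; pixel columns grow to the right and rows downward; lengths in m; the calibration is good to about 2 mm. The wrist camera is an equidistant fisheye: a pixel r from the principal point sees the ray r / f radians off the axis. A picture is of the moment at which its call begins: read the wrist's pose just before it. There is no depth.
- r.finish_job(): hands the job in; it is judged then, once.
The state is a dict: "time_s": time; "joints": joint angles; "joint_velocities": joint speeds; "effort": joint torques, N m; "tcp_pos": TCP position; "ee_rot": TCP orientation; "wrist_force": force on the tool from outside, world axes, zero at the start; "moment": the same for the moment, N m; "gripper_width": opening from 0.0 (shut) to 1.0 (fully open); "gripper_force": force on a finger pad.
Only numpy, scipy, OpenCV 4.12 (cv2) and the standard library are available. Lean on these libraries where they do the work, as an engineer would, in place of code of your own. Each camera call takes 0.05 s, during which the arm holds its last target. There are 200 camera calls.

## Working session

There is one attempt and no reset: what is moved stays moved. The work goes in short steps, Python scripts to look and compute and a shell command to move; the robot and the scene stay as the last step left them, time stands still between calls to the robot, and variables do not carry over. Pictures are saved under pics/ and viewed, at most 10 in all, crops included, and the job is handed in when it is done.

```bash
ls; mkdir -p pics; cat > h.py <<'E'
import numpy as np, cv2
from station import r
def save(n,f):
    c=r.capture(n); cv2.imwrite(f,c["pixels"][:,:,::-1]); return c
def ray(c,u,v,pose=None):
    f=240/np.tan(np.radians(c["fovy"])/2); d=np.array([(u-c["cx"])/f,(v-c["cy"])/f,1.])
    if pose is None: return np.array(c["origin"]),np.array(c["orientation"])@d
    a=np.hypot(d[0],d[1]); 
    d=np.array([d[0]/a*np.sin(a),d[1]/a*np.sin(a),np.cos(a)]) if a>1e-9 else d
    T=np.array(c["T_tool_cam"]);p,R=pose
    return p+R@T[:3,3],R@T[:3,:3]@d
def onz(c,u,v,z,pose=None):
    o,d=ray(c,u,v,pose); return o+d*(z-o[2])/d[2]
def pix(c,P):
    f=240/np.tan(np.radians(c["fovy"])/2); q=np.array(c["orientation"]).T@(np.array(P)-c["origin"])
    return f*q[0]/q[2]+c["cx"],f*q[1]/q[2]+c["cy"]
def pose():
    s=r.sense(); return np.array(s["tcp_pos"]),np.array(s["ee_rot"])
E
python3 - <<'E'
from h import *
np.set_printoptions(precision=3,suppress=True)
import pickle
a=[]
for n in("scene","side"):
    c=save(n,f"pics/{n}0.png");a.append(c);print(n,c["fovy"],c["cx"],c["cy"],c["origin"],c["orientation"])
s=pose();w=save("wrist","pics/wrist0.png");print(w["fovy"],w["T_tool_cam"],s,r.tip_extent)
pickle.dump((a,w,s),open("c0.pkl","wb"))
E
```

```text
pics
scene 50.152396544757835 317.4148694840767 235.89684725267975 [ 1.365 -0.32   0.885] [[ 0.389  0.63  -0.672]
 [ 0.921 -0.267  0.283]
 [-0.001 -0.729 -0.684]]
side 49.53345796198616 329.581614766412 244.36441589510684 [0.456 0.721 0.841] [[-0.991 -0.083  0.109]
 [-0.136  0.714 -0.686]
 [-0.021 -0.695 -0.719]]
65.70646984690485 [[-0.001 -0.97  -0.242  0.065]
 [ 1.    -0.001  0.001  0.001]
 [-0.001 -0.242  0.97  -0.154]
 [ 0.     0.     0.     1.   ]] (array([0.255, 0.57 , 0.23 ]), array([[ 0.913, -0.409, -0.001],
       [-0.409, -0.913, -0.002],
       [ 0.   ,  0.002, -1.   ]])) 0.008
```

View pics/scene0.png

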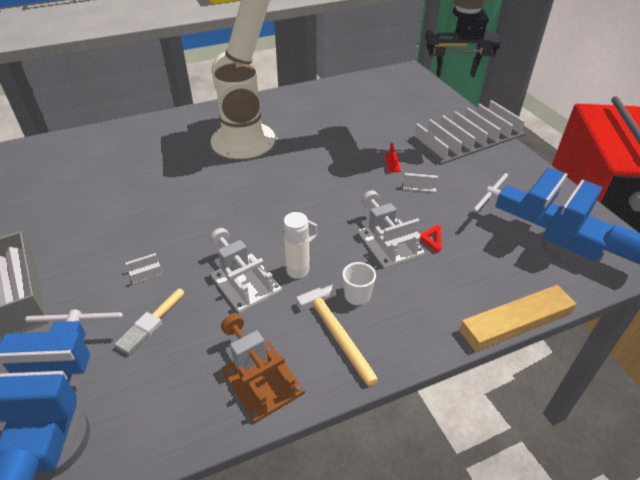

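View pics/side0.png

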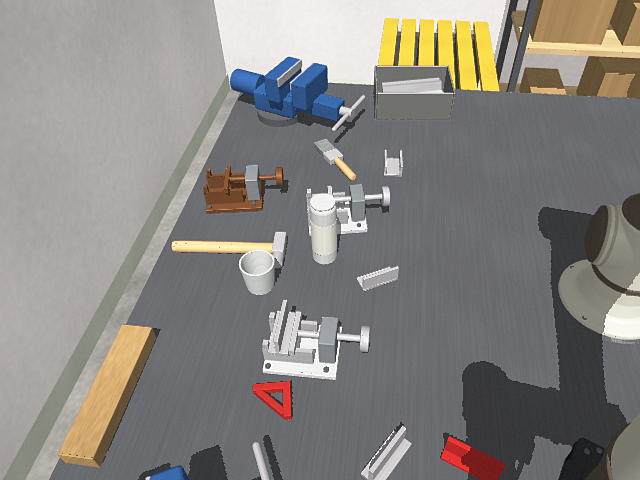

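Scene view: the light jig at (245,275) has no bracket and has the white can beside it at (297,245), so it is the empty jig. The jig at (392,232) with the red square is loaded, and the brown one at (260,365) is a decoy. There are three candidates for the tee: side (387,455) = scene (420,183), side (378,277), and side (394,163) = scene (145,268), which looks like the U channel. The red piece at side (472,457) is excluded. I'll check them in one enlarged composite.

```bash
python3 - <<'E'
from h import *
import pickle
(a,b),w,s=pickle.load(open("c0.pkl","rb"))
S=b["pixels"];C=a["pixels"]
def cr(I,u,v,h=33,wd=44):
    v=min(max(v,h),480-h);return cv2.resize(I[v-h:v+h,u-wd:u+wd],(400,300),interpolation=cv2.INTER_CUBIC)
m=np.vstack([np.hstack([cr(S,387,455),cr(S,378,277)]),np.hstack([cr(C,420,183),cr(C,245,275,60,80)])])
cv2.imwrite("pics/cand.png",m[:,:,::-1])
for n,p in dict(side_t=(387,465),side_a=(378,285),side_u=(394,172)).items(): print(n,onz(b,*p,.0))
for p in [(420,188),(145,275)]: print("scene",onz(a,*p,0))
print(pix(a,onz(b,378,285,0)))
E
```

```text
side_t [0.42661486 0.39108226 0.        ]
side_a [0.46737689 0.02280848 0.        ]
side_u [ 0.45345392 -0.35968677  0.        ]
scene [0.4277903  0.38651021 0.        ]
scene [ 0.46200996 -0.37653752  0.        ]
(np.float64(304.685138636961), np.float64(231.1796412772464))
```

View pics/cand.png

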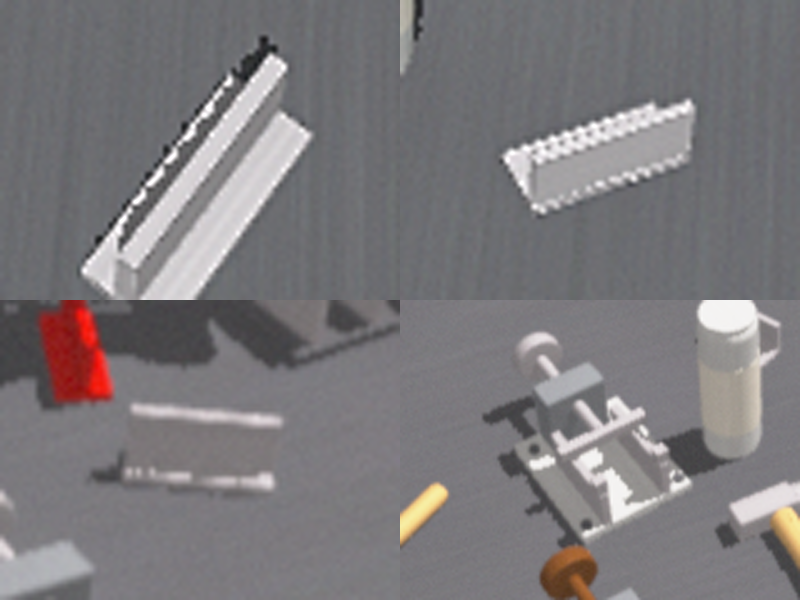

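View pics/wrist0.png

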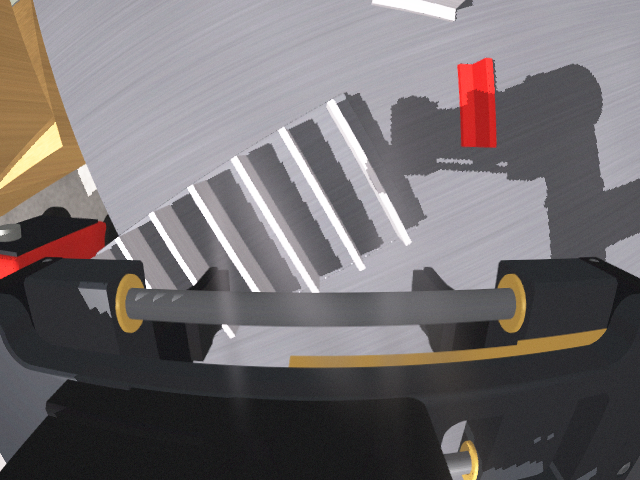

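The crops confirm it: side (387,455) is a T with the web in the middle, so it is the tee, at about (0.427, 0.389). Side (378,277) is an L, so it is the angle. The bottom-right crop shows the jig with its slide home and no bracket. Next is a rough jig pose, then a move to the wrist view.

```bash
python3 - <<'E'
from h import *
import pickle
np.set_printoptions(precision=4,suppress=True)
(a,b),w,s=pickle.load(open("c0.pkl","rb"))
A,B,D=[onz(a,*p,.012) for p in [(238,311),(281,289),(211,273)]]
print(A,B,D,np.linalg.norm(B-A),np.linalg.norm(D-A))
x=(A-D)[:2];print("yaw",np.degrees(np.arctan2(x[1],x[0])),"ctr",(B+D)/2)
k=onz(a,221,238,.058);k2=onz(b,387,197,.058);print(k,k2)
# tee: web-top ends & flange corners in side (crop origin 343,414, scale 400/88)
q=lambda x,y:(343+x*88/400,414+y*66/300)
t1=onz(b,*q(278,62),.044);t2=onz(b,*q(130,258),.044);print(t1,t2,np.linalg.norm(t1-t2),(t1+t2)/2,np.degrees(np.arctan2(*(t1-t2)[1::-1])))
# angle etc
print("joints",r.sense()["joints"])
E
```

```text
[ 0.6589 -0.2085  0.012 ] [ 0.6363 -0.1019  0.012 ] [ 0.5274 -0.2343  0.012 ] 0.10888509168537785 0.13396496312524922
yaw 11.109269067561625 ctr [ 0.5819 -0.1681  0.012 ]
[ 0.4715 -0.1893  0.058 ] [ 0.4648 -0.1915  0.058 ]
[0.4047 0.3464 0.044 ] [0.4505 0.4198 0.044 ] 0.08649427628362788 [0.4276 0.3831 0.044 ] -121.94691780308325
joints [ 80.7073  22.08     0.3994  -0.0203 -68.41   -14.8162]
```

```bash
python3 -m jog '1 26 -50 5 8.9;1 26 -50 5 8.9;1 26 -50 5 8.9;1 26 -50 5 8.9;1 0 0 0 0'; python3 - <<'E'
from h import *
import pickle
np.set_printoptions(precision=4,suppress=True)
s=pose();w=save("wrist","pics/wrist1.png");print(s,r.sense()["joints"]);pickle.dump((w,s),open("c1.pkl","wb"))
(a,b),_,_=pickle.load(open("c0.pkl","rb"))
for u,v in[(323,261)]:print("can side",onz(b,u,v,0))
print("can scene",onz(a,297,277,0),onz(a,296,220,.16))
E
```

```text
time_s: 0.78
tcp_pos: [0.3603, 0.3676, 0.2512]
ee_rot: [[0.981, 0.196, 0.0], [0.196, -0.981, 0.0], [0.0, -0.0, -1.0]]
wrist_force: [-0.5, 0.4, -0.1]
gripper_width: 1.0
gripper_force: 0.0
(array([0.3603, 0.3676, 0.2512]), array([[ 0.9807,  0.1956,  0.0002],
       [ 0.1956, -0.9807,  0.0004],
       [ 0.0003, -0.0004, -1.    ]])) [ 63.7785  10.453  -12.8314  -0.0095 -66.674   37.5313]
can side [ 0.5912 -0.0306 -0.    ]
can scene [ 0.6063 -0.0522  0.    ] [ 0.5897 -0.0432  0.16  ]
```

View pics/wrist1.png

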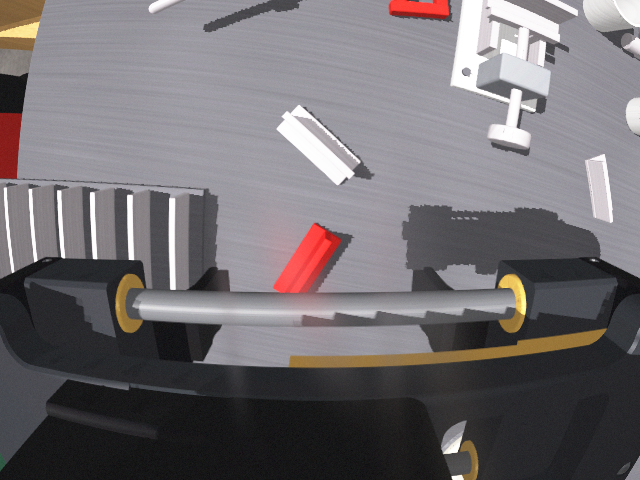

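The wrist view shows the tee at (320,145), red decoy at (308,258), loaded jig top right at (515,60). Next I'll go above the empty jig.

```bash
python3 -m jog '1 3 -57 0 0;1 3 -57 0 0;1 3 -57 0 0;1 3 -57 0 0;1 3 -57 0 0' >/dev/null; python3 -m jog '1 3 -57 0 0;1 3 -57 0 0;1 3 -57 0 0;1 3 -57 0 0;1 3 -57 0 0';python3 -m jog '0.25 0 0 0 0;0.25 0 0 0 0'; python3 - <<'E'
from h import *
import pickle
s=pose();w=save("wrist","pics/wrist2.png");print(s,r.sense()["joints"]);pickle.dump((w,s),open("c2.pkl","wb"))
I=w["pixels"][:300,150:550];cv2.imwrite("pics/wrist2c.png",cv2.resize(I,(800,600),interpolation=cv2.INTER_CUBIC)[:,:,::-1])
E
```

```text
time_s: 2.08
tcp_pos: [0.39, -0.2007, 0.2505]
ee_rot: [[0.98, 0.2, 0.001], [0.2, -0.98, 0.0], [0.001, 0.0, -1.0]]
wrist_force: [1.7, 0.2, 0.6]
gripper_width: 1.0
gripper_force: 0.0
time_s: 2.33
tcp_pos: [0.3895, -0.1991, 0.2501]
ee_rot: [[0.98, 0.199, -0.001], [0.199, -0.98, 0.0], [-0.001, -0.001, -1.0]]
wrist_force: [0.7, 0.2, -0.9]
gripper_width: 0.853
gripper_force: 0.0
(array([ 0.38954584, -0.19907407,  0.25005903]), array([[ 9.79999183e-01,  1.98999069e-01, -9.86297711e-04],
       [ 1.98999537e-01, -9.79999502e-01,  4.00743610e-04],
       [-8.86823660e-04, -5.89001198e-04, -9.99999433e-01]])) [-5.58232778e+00  2.43698615e+00 -2.22588823e+01 -1.98053870e-02
 -6.53375446e+01  1.07152024e+02]
```

View pics/wrist2c.png

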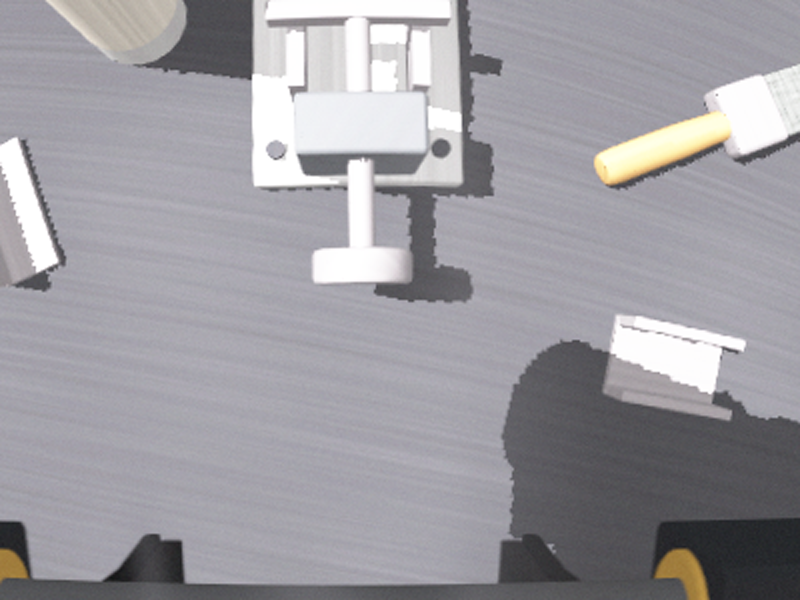

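The crop shows the guide block at (362,122), the shaft at (360,205) and the knob at (362,265). The base's rear corners are (253,187) and (463,185).

```bash
python3 - <<'E'
from h import *
import pickle
np.set_printoptions(precision=4,suppress=True)
w,s=pickle.load(open("c2.pkl","rb"))
g=lambda x,y,z:onz(w,150+x/2,y/2,z,s)[:2]
A,B=g(253,187,.012),g(463,185,.012);d=B-A
print("base rear",A,B,np.linalg.norm(d),np.degrees(np.arctan2(d[0],-d[1])))
C,D=g(294,94,.076),g(427,94,.076);e=D-C
print("guide front edge",C,D,np.linalg.norm(e),np.degrees(np.arctan2(e[0],-e[1])))
k1,k2=g(313,265,.058),g(412,265,.058);print("knob",k1,k2,np.linalg.norm(k1-k2),(k1+k2)/2)
s1,s2=g(360,165,.064),g(362,240,.064);print("shaft",s1,s2,np.degrees(np.arctan2(*(s1-s2)[::-1])))
t=np.radians(11.4);x=np.array([np.cos(t),np.sin(t)]);
print("origin est: base",(A+B)/2+.067*x," guide",(C+D)/2+.033*x," knob",(k1+k2)/2+.113*x)
E
```

```text
base rear [ 0.4994 -0.1305] [ 0.5229 -0.2378] 0.10984600030080495 12.367346866014204
guide front edge [ 0.537  -0.1487] [ 0.5491 -0.2058] 0.05838913948908873 11.991822742093742
knob [ 0.4629 -0.1716] [ 0.4722 -0.2162] 0.04559263083666042 [ 0.4676 -0.1939]
shaft [ 0.5123 -0.1834] [ 0.4784 -0.1912] 12.93278848309491
origin est: base [ 0.5768 -0.1709]  guide [ 0.5754 -0.1707]  knob [ 0.5784 -0.1716]
```

```bash
python3 -m jog '0.25 53 6 -20 0.3;0.25 53 6 -20 0.2;0.25 0 0 0 0;0.25 0 0 0 0;0.25 0 0 0 0'; python3 -m jog '0.25 0 0 -45 0;0.25 0 0 -45 0;0.25 0 0 -40 0;0.25 0 0 -27 0;0.25 0 0 0 0'
```

```text
time_s: 3.0
tcp_pos: [0.4948, -0.1869, 0.2117]
ee_rot: [[0.978, 0.209, 0.002], [0.209, -0.978, -0.0], [0.002, 0.0, -1.0]]
wrist_force: [-0.1, -0.0, 0.0]
gripper_width: 0.282
gripper_force: 0.0
time_s: 3.62
tcp_pos: [0.4935, -0.1875, 0.0529]
ee_rot: [[0.978, 0.207, -0.003], [0.207, -0.978, 0.0], [-0.003, -0.001, -1.0]]
wrist_force: [-0.4, -0.3, 0.6]
gripper_width: 0.254
gripper_force: 0.0
```

```bash
python3 -m jog '0.25 -9 -1.9 0 0;0.25 -8 -1.7 0 0;0.25 -8 -1.7 0 0;0.25 -8 -1.7 0 0;0.25 -8 -1.7 0 0'; python3 -m jog '0.25 -7 -1.5 0 0;0.25 -3 -0.6 0 0;0.25 0 0 0 0;0.25 0 0 0 0'; python3 - <<'E'
from h import *
import pickle
c=r.capture("scene");pickle.dump(c,open("c3.pkl","wb"))
d=r.capture("side")["pixels"][160:240,280:420]
m=np.hstack([cv2.resize(c["pixels"][210:320,175:325],(400,300)),cv2.resize(d,(400,300))])
cv2.imwrite("pics/s3.png",m[:,:,::-1])
E
```

```text
time_s: 4.25
tcp_pos: [0.4542, -0.1963, 0.0551]
ee_rot: [[0.978, 0.208, 0.002], [0.208, -0.978, -0.0], [0.002, 0.001, -1.0]]
wrist_force: [-0.8, 0.3, -0.2]
gripper_width: 0.247
gripper_force: 0.0
time_s: 4.75
tcp_pos: [0.45, -0.1975, 0.055]
ee_rot: [[0.978, 0.209, 0.014], [0.209, -0.978, -0.0], [0.013, 0.003, -1.0]]
wrist_force: [11.2, 7.8, -5.6]
gripper_width: 0.252
gripper_force: 5.8
```

View pics/s3.png

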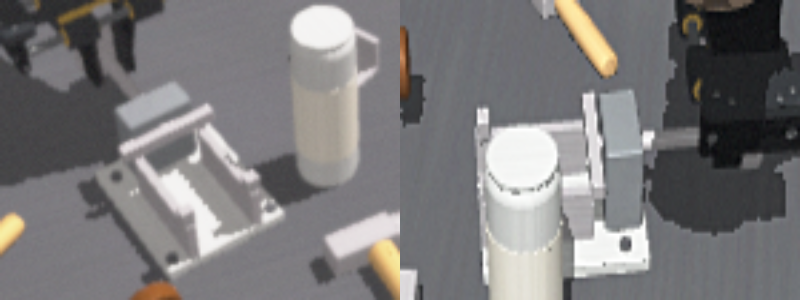

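The slide is out: the cross-bar sits against the guide block, with 11 N on the end stop. I'll ease off, raise the tool and go back to the tee.

```bash
python3 -m jog '0.25 8 1.7 0 0;0.25 0 0 45 0;0.25 0 0 50 0;0.25 0 0 50 0;1 0 30 50 -10' ; python3 -m jog '1 1 52 0 -10.5;1 1 52 0 -10.5;1 1 52 0 -10.5;1 1 52 0 -10.5;1 1 52 0 -10.5' >/dev/null; python3 -m jog '1 1 52 0 -10.5;1 1 52 0 -10.5;1 1 52 0 -10.5;1 1 52 0 -10.5;1 1 52 0 -10.5'; python3 -m jog '1 0 48 0 -10.5;1 0 48 0 -8.5;1 0 0 0 0;1 0 0 0 0'; python3 - <<'E'
from h import *
import pickle
s=pose();w=r.capture("wrist");print(s,r.sense()["joints"]);pickle.dump((w,s),open("c4.pkl","wb"))
I=w["pixels"][40:265,170:470];cv2.imwrite("pics/wrist4c.png",cv2.resize(I,(800,600),interpolation=cv2.INTER_CUBIC)[:,:,::-1])
E
```

```text
time_s: 5.48
tcp_pos: [0.4509, -0.1675, 0.2502]
ee_rot: [[1.0, 0.027, -0.001], [0.027, -1.0, -0.0], [-0.001, 0.0, -1.0]]
wrist_force: [1.3, 0.9, -0.2]
gripper_width: 0.302
gripper_force: 0.0
time_s: 6.72
tcp_pos: [0.4624, 0.3331, 0.2486]
ee_rot: [[-0.16, -0.987, -0.001], [-0.987, 0.16, -0.001], [0.002, 0.001, -1.0]]
wrist_force: [1.0, -0.3, -0.2]
gripper_width: 0.997
gripper_force: 0.0
time_s: 7.22
tcp_pos: [0.4627, 0.4275, 0.2482]
ee_rot: [[-0.466, -0.885, -0.001], [-0.885, 0.466, -0.002], [0.002, 0.0, -1.0]]
wrist_force: [0.1, -0.3, -0.4]
gripper_width: 0.999
gripper_force: 0.0
(array([0.46266299, 0.42754213, 0.2481975 ]), array([[-4.66242275e-01, -8.84656395e-01, -1.09727035e-03],
       [-8.84654564e-01,  4.66243548e-01, -1.80464840e-03],
       [ 2.10808897e-03,  1.29301846e-04, -9.99997770e-01]])) [ 5.74084431e+01  2.19291825e+01  2.89022213e+00  5.83944059e-03
 -7.10376284e+01 -8.52391319e+01]
```

View pics/wrist4c.png

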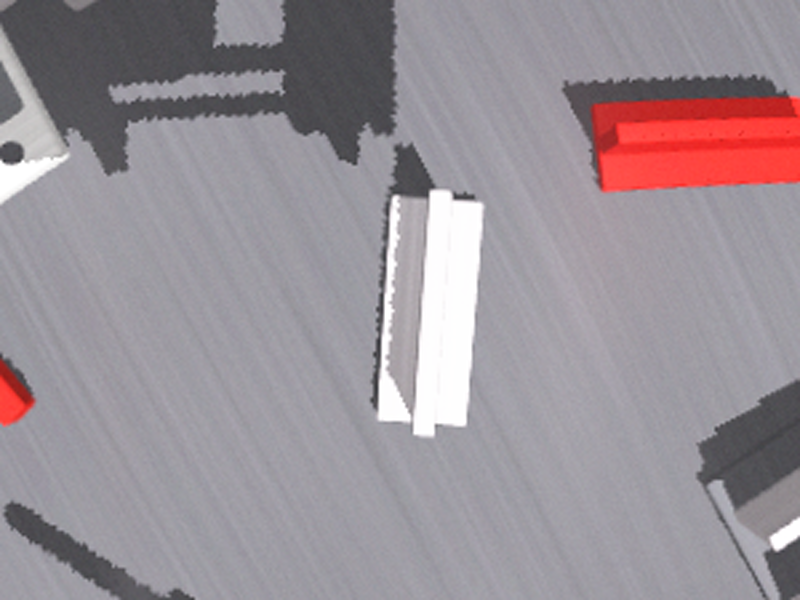

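The crop shows the tee's web-top corners at (430,189), (452,190), (413,434) and (434,436), and its flange corners at (392,197), (484,203), (466,426) and (378,421).

```bash
python3 - <<'E'
from h import *
import pickle
np.set_printoptions(precision=4,suppress=True)
w,s=pickle.load(open("c4.pkl","rb"))
g=lambda x,y,z:onz(w,170+x*.375,40+y*.375,z,s)[:2]
W=[g(*p,.044) for p in[(430,189),(452,190),(434,436),(413,434)]]
F=[g(*p,.008) for p in[(392,197),(484,203),(466,426),(378,421)]]
for Q in(W,F):
    d=(Q[0]+Q[1]-Q[2]-Q[3])/2;print(np.mean(Q,0),np.linalg.norm(d),np.linalg.norm(Q[0]-Q[1]),np.degrees(np.arctan2(d[1],d[0])))
print("tool x yaw",np.degrees(np.arctan2(s[1][1,0],s[1][0,0])))
E
```

```text
[0.4251 0.3826] 0.08951532969517055 0.007856772948258496 -121.69427875912525
[0.4252 0.3832] 0.08966042004145472 0.036217234086073635 -121.72640349713225
tool x yaw -117.79071670893117
```

```bash
python3 -m jog '0.5 -37.5 -44.6 0 -3.9;0.5 0 0 -50 0;0.5 0 0 -50 0;0.5 0 0 -50 0;0.5 0 0 -30 0'; python3 -m jog '0.5 0 0 -30 0;0.5 0 0 -17 0;0.5 0 0 0 0;0 0 0 0 0;0 0 0 0 0';  python3 -m jog '0 0 0 0 0;0 0 0 0 0;0 0 0 0 0;0 0 0 0 0'
```

```text
time_s: 7.9
tcp_pos: [0.4249, 0.3814, 0.0669]
ee_rot: [[-0.527, -0.85, -0.002], [-0.85, 0.527, -0.003], [0.003, 0.0, -1.0]]
wrist_force: [-0.6, -0.6, 0.4]
gripper_width: 0.544
gripper_force: 0.0
time_s: 8.52
tcp_pos: [0.426, 0.3848, 0.0229]
ee_rot: [[-0.525, -0.851, 0.001], [-0.851, 0.525, 0.002], [-0.003, -0.0, -1.0]]
wrist_force: [0.6, 0.4, -0.8]
gripper_width: 0.357
gripper_force: 0.0
time_s: 9.02
tcp_pos: [0.4258, 0.3842, 0.022]
ee_rot: [[-0.525, -0.851, 0.001], [-0.851, 0.525, 0.0], [-0.001, -0.0, -1.0]]
wrist_force: [0.7, -1.7, 2.6]
gripper_width: 0.085
gripper_force: 30.0
```

```bash
python3 -m jog '0 0 0 30 0;0 0 0 50 0;0 0 0 60 0;0 0 0 60 0;0 0 0 0 0'; python3 -m jog '0 15.3 -50 0 4;0 15.3 -50 0 4;0 15.3 -50 0 4;0 15.3 -50 0 4;0 15.3 -50 0 4' >/dev/null; python3 -m jog '0 15.3 -50 0 4;0 15.3 -50 0 4;0 15.3 -50 0 4;0 15.3 -50 0 4;0 15.3 -50 0 4';python3 -m jog '0 15.5 -49 0 3.7;0 0 0 0 0;0 0 0 0 0'
```

```text
time_s: 9.65
tcp_pos: [0.4268, 0.3863, 0.2265]
ee_rot: [[-0.525, -0.851, 0.006], [-0.851, 0.525, 0.009], [-0.011, -0.0, -1.0]]
wrist_force: [-0.1, 0.7, -4.0]
gripper_width: 0.094
gripper_force: 30.0
time_s: 10.9
tcp_pos: [0.5773, -0.117, 0.2185]
ee_rot: [[0.146, -0.989, -0.005], [-0.989, -0.146, 0.001], [-0.002, 0.005, -1.0]]
wrist_force: [0.3, 1.2, -3.8]
gripper_width: 0.09
gripper_force: 30.0
time_s: 11.28
tcp_pos: [0.5926, -0.1645, 0.2189]
ee_rot: [[0.206, -0.978, -0.005], [-0.978, -0.206, 0.001], [-0.002, 0.004, -1.0]]
wrist_force: [0.1, 0.0, -2.4]
gripper_width: 0.093
gripper_force: 30.0
```

```bash
python3 -m jog '0 2 -0.5 -40 0;0 0 0 -40 0;0 0 0 -30 0;0 0 0 -14 0;0 0 0 0 0';python3 -m jog '0 0 0 0 0'; python3 - <<'E'
from h import *
import pickle
c=r.capture("scene");d=r.capture("side");pickle.dump((c,d,pose()),open("c5.pkl","wb"))
I=c["pixels"][215:320,180:320];cv2.imwrite("pics/s5.png",cv2.resize(I,(800,600),interpolation=cv2.INTER_CUBIC)[:,:,::-1])
E
```

```text
time_s: 11.9
tcp_pos: [0.5954, -0.1645, 0.0968]
ee_rot: [[0.209, -0.978, -0.002], [-0.978, -0.209, 0.0], [-0.001, 0.002, -1.0]]
wrist_force: [1.1, 0.1, -3.8]
gripper_width: 0.092
gripper_force: 30.0
time_s: 12.02
tcp_pos: [0.5971, -0.1652, 0.0991]
ee_rot: [[0.209, -0.978, 0.003], [-0.978, -0.209, -0.0], [0.001, -0.003, -1.0]]
wrist_force: [0.2, 0.1, -3.3]
gripper_width: 0.094
gripper_force: 30.0
```

View pics/s5.png

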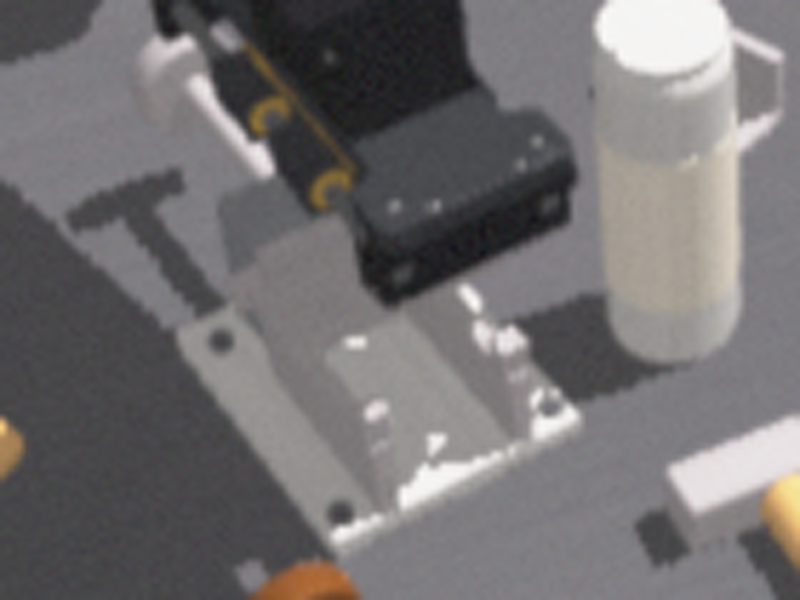

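The crop shows the tee held above the rails, with its web left of (350,290). The slide is still out, the can is clear, and the base corners are at (335,553), (580,425) and (180,333). I'll use the corners to refine the jig pose.

```bash
python3 - <<'E'
from h import *
import pickle
np.set_printoptions(precision=4,suppress=True)
c,d,s=pickle.load(open("c5.pkl","rb"))
q=lambda x,y,z:onz(c,180+x/5.714,215+y/5.714,z)[:2]
A,B,D=q(335,545,.012),q(580,417,.012),q(180,333,.012)
for e in((A-D),(A-B)):print(np.linalg.norm(e),np.degrees(np.arctan2(e[1],e[0])))
t=np.radians(11.7);x=np.array([np.cos(t),np.sin(t)]);y=np.array([-x[1],x[0]])
print("origin",(B+D)/2,"from A,B:",(A+B)/2-.067*x,"A,D",(A+D)/2+.055*y)
o=np.array([.5785,-.17]);R=np.array([x,y])
print("tcp local",R@(s[0][:2]-o),s[0])
E
```

```text
0.13177775877508152 11.6859379264519
0.1094992801767884 -77.41517252150219
origin [ 0.5813 -0.1666] from A,B: [ 0.5802 -0.1669] A,D [ 0.5821 -0.1662]
tcp local [0.0191 0.0008] [ 0.597  -0.1653  0.0992]
```

```bash
python3 -m jog '0 -2 1 -10 0;0 0 0 -8 0;0 0 0 -4 0;0 0 0 -2 0;0 0 0 0 0';python3 -m jog '0 0 0 -2 0;0 0 0 0 0'
```

```text
time_s: 12.75
tcp_pos: [0.594, -0.1645, 0.0734]
ee_rot: [[0.208, -0.978, -0.0], [-0.978, -0.208, -0.0], [0.0, 0.0, -1.0]]
wrist_force: [-0.2, 0.0, -3.2]
gripper_width: 0.087
gripper_force: 30.0
time_s: 13.0
tcp_pos: [0.5944, -0.1645, 0.072]
ee_rot: [[0.208, -0.978, 0.001], [-0.978, -0.208, -0.0], [0.0, -0.001, -1.0]]
wrist_force: [-0.3, -0.4, -1.5]
gripper_width: 0.09
gripper_force: 30.0
```

```bash
python3 -m jog '0 0 0 -1 0;0 0 0 0 0'
```

```text
time_s: 13.25
tcp_pos: [0.5944, -0.1645, 0.072]
ee_rot: [[0.208, -0.978, 0.001], [-0.978, -0.208, -0.0], [0.001, -0.001, -1.0]]
wrist_force: [-2.1, 1.4, 5.8]
gripper_width: 0.087
gripper_force: 30.0
```

```bash
python3 -m jog '0.3 0 0 0 0;0.3 0 0 0 0;0.3 0 0 0 0;0.3 0 0 0 0;0.3 0 0 0 0';python3 -m jog '0.3 0 0 10 0;0.3 0 0 30 0;0.3 0 0 50 0;0.3 0 0 50 0;0.3 0 0 0 0';  python3 - <<'E'
from h import *
import pickle
s=pose();w=r.capture("wrist");pickle.dump((w,s),open("c6.pkl","wb"))
c=r.capture("scene")
I=np.hstack([cv2.resize(w["pixels"][:300,100:500],(400,300)),cv2.resize(c["pixels"][215:320,180:320],(400,300))])
cv2.imwrite("pics/s6.png",cv2.resize(I,(800,300))[:,:,::-1])
# wrist crop big, bottom
J=cv2.resize(w["pixels"][60:300,160:480],(800,600))[:300]
K=cv2.resize(c["pixels"][215:320,180:320],(400,300))
E
```

```text
time_s: 13.88
tcp_pos: [0.594, -0.1644, 0.0705]
ee_rot: [[0.208, -0.978, -0.0], [-0.978, -0.208, -0.0], [-0.0, 0.0, -1.0]]
wrist_force: [-0.1, 0.9, 0.5]
gripper_width: 0.3
gripper_force: 0.0
time_s: 14.5
tcp_pos: [0.5967, -0.1649, 0.217]
ee_rot: [[0.208, -0.978, 0.012], [-0.978, -0.208, -0.002], [0.004, -0.011, -1.0]]
wrist_force: [-1.2, -0.1, 0.0]
gripper_width: 0.303
gripper_force: 0.0
```

View pics/s6.png

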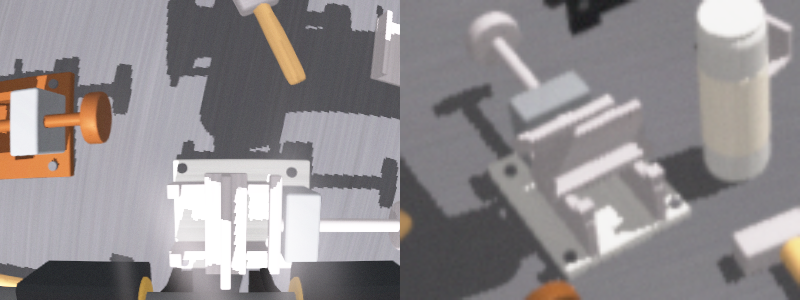

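The tee stands upright on both rails, parallel to the bar and between the bar and the posts, with the slide out. I'll grip the knob rim so the push home stays controlled.

```bash
python3 -m jog '0.9 -33 -7 0 10;0.9 -33 -7 0 10;0.9 -33 -7 0 10;0.9 -33 -7 0 10;0.9 -31 -7 0 10' >/dev/null; python3 -m jog '0.9 0 0 0 10;0.9 0 0 0 10;0.9 0 0 0 10;0.9 0 0 0 10;0.9 0 0 0 0'; python3 - <<'E'
from h import *
import pickle
np.set_printoptions(precision=4,suppress=True)
s=pose();w=r.capture("wrist");c=r.capture("scene");pickle.dump((w,c,s),open("c7.pkl","wb"))
q=lambda x,y,z:onz(c,180+(x-400)/2.857,215+y/2.857,z)[:2]
P,Q=q(560,193,.051),q(645,150,.051);print("flange front edge",P,Q,np.linalg.norm(P-Q),np.degrees(np.arctan2(*(Q-P)[::-1])))
t=np.radians(11.8);x=np.array([np.cos(t),np.sin(t)]);R=np.array([x,[-x[1],x[0]]])
print("tee local (mid of front edge)",R@((P+Q)/2-[.581,-.167]))
# knob/shaft in wrist image: project expected local points
def proj(p):
    T=np.array(w["T_tool_cam"]);Pt=T[:3,:3].T@(s[1].T@(np.array(p)-s[0])-T[:3,3])
    f=240/np.tan(np.radians(w["fovy"])/2);a=np.arctan2(np.hypot(*Pt[:2]),Pt[2]);return f*a*Pt[:2]/np.hypot(*Pt[:2])+[w["cx"],w["cy"]]
print(s[0])
for lx in(-143,-120,-100):
    g=np.array([.579,-.1685])+R.T@[lx,0];u,v=proj([*g,.06]);row=w["pixels"][int(v),int(u)-60:int(u)+60].astype(int)
    m=np.where((row.min(1)>165))[0]+int(u)-60
    print(lx,u,v,m.min() if len(m) else None,m.max() if len(m) else None,len(m))
E
```

```text
time_s: 15.85
tcp_pos: [0.4301, -0.1993, 0.2094]
ee_rot: [[0.979, 0.205, -0.003], [0.205, -0.979, 0.0], [-0.003, -0.001, -1.0]]
wrist_force: [-0.2, -0.6, 0.8]
gripper_width: 0.898
gripper_force: 0.0
flange front edge [ 0.6135 -0.1952] [ 0.5962 -0.1215] 0.07576762943796156 103.21728345409086
tee local (mid of front edge) [0.0251 0.0036]
[ 0.4301 -0.1993  0.2094]Traceback (most recent call last):
  File "<stdin>", line 15, in <module>
IndexError: index 728 is out of bounds for axis 0 with size 480
```

```bash
python3 -m jog '0.9 0 0 -50 0;0.9 0 0 -50 0;0.9 0 0 -40 0;0.9 0 0 -20 0;0.9 0 0 0 0'; python3 -m jog '0 0 0 0 0;0 0 0 0 0;0 0 0 0 0;0 0 0 0 0;0 0 0 0 0'
```

```text
time_s: 16.58
tcp_pos: [0.4296, -0.1993, 0.049]
ee_rot: [[0.979, 0.206, -0.005], [0.206, -0.979, 0.0], [-0.004, -0.001, -1.0]]
wrist_force: [0.4, -0.2, 0.0]
gripper_width: 0.901
gripper_force: 0.0
time_s: 17.2
tcp_pos: [0.4317, -0.201, 0.0512]
ee_rot: [[0.978, 0.208, 0.002], [0.208, -0.978, -0.002], [0.001, 0.003, -1.0]]
wrist_force: [0.2, -10.1, -1.3]
gripper_width: 0.517
gripper_force: 30.0
```

The opening is 45 mm, so the knob is held. Now I'll push it home slowly.

```bash
python3 -m jog '0 0.3 -1.5 0 0;0 4 0.9 0 0;0 4 0.9 0 0;0 4 0.9 0 0;0 4 0.9 0 0'; python3 -m jog '0 4 0.9 0 0;0 4 0.9 0 0;0 4 0.9 0 0;0 4 0.9 0 0;0 0 0 0 0'; python3 -m jog '0 3 0.6 0 0;0 2 0.4 0 0;0 0 0 0 0'
```

```text
time_s: 17.82
tcp_pos: [0.4435, -0.1984, 0.0511]
ee_rot: [[0.978, 0.208, -0.008], [0.208, -0.978, -0.001], [-0.008, -0.001, -1.0]]
wrist_force: [-7.8, -5.5, 10.0]
gripper_width: 0.517
gripper_force: 30.0
time_s: 18.45
tcp_pos: [0.4658, -0.1936, 0.0512]
ee_rot: [[0.978, 0.208, 0.005], [0.208, -0.978, -0.001], [0.004, 0.002, -1.0]]
wrist_force: [4.2, -1.1, 2.2]
gripper_width: 0.518
gripper_force: 30.0
time_s: 18.82
tcp_pos: [0.4688, -0.1929, 0.0512]
ee_rot: [[0.978, 0.208, 0.001], [0.208, -0.978, -0.001], [0.001, 0.001, -1.0]]
wrist_force: [1.6, -1.6, 5.8]
gripper_width: 0.518
gripper_force: 30.0
```

```bash
python3 -m jog '0 1.5 0.3 0 0;0 1 0.2 0 0;0 0 0 0 0'
```

```text
time_s: 19.2
tcp_pos: [0.4688, -0.1929, 0.0511]
ee_rot: [[0.978, 0.208, -0.005], [0.208, -0.978, -0.001], [-0.005, -0.0, -1.0]]
wrist_force: [-2.7, -3.9, 9.2]
gripper_width: 0.519
gripper_force: 30.0
```

```bash
python3 -m jog '0 -2 -0.4 0 0;0.9 0 0 0 0;0.9 0 0 0 0;0.9 0 0 0 0;0.9 0 0 0 0' ; python3 -m jog '0.9 0 0 40 0;0.9 0 0 50 0;0.9 0 0 50 0;0.9 0 0 50 0;0.9 0 0 0 0'; python3 - <<'E'
from h import *
import pickle
s=pose();w=r.capture("wrist");c=r.capture("scene");pickle.dump((w,c,s),open("c8.pkl","wb"))
T=np.array(w["T_tool_cam"]);f=240/np.tan(np.radians(w["fovy"])/2)
t=np.radians(11.8);x=np.array([np.cos(t),np.sin(t)]);y=np.array([-x[1],x[0]]);o=np.array([.579,-.1685])
f=240/np.tan(np.radians(w["fovy"])/2)
def proj(p):
    q=T[:3,:3].T@(s[1].T@(np.array(p)-s[0])-T[:3,3]);h=np.hypot(*q[:2]);return f*np.arctan2(h,q[2])*q[:2]/h+[w["cx"],w["cy"]]
ys=range(-66,67,4)
for n,cam in(("wrist",0),("scene",1)):
  for lx in(32,34,36,38,40):
    out=[]
    for ly in ys:
        p=[*(o+x*lx*.001+y*ly*.001),.094];u,v=proj(p) if cam==0 else pix(c,p)
        I=(w,c)[cam]["pixels"];out.append("%3d"%I[int(round(v)),int(round(u))].min() if 0<=round(v)<480 and 0<=round(u)<640 else " --")
    print(n,lx," ".join(out))
print(" ".join("%3d"%k for k in ys))
E
```

```text
time_s: 19.82
tcp_pos: [0.4683, -0.1925, 0.0502]
ee_rot: [[0.978, 0.208, -0.001], [0.208, -0.978, 0.0], [-0.001, -0.001, -1.0]]
wrist_force: [0.8, 0.3, -0.4]
gripper_width: 0.861
gripper_force: 0.0
time_s: 20.45
tcp_pos: [0.4709, -0.193, 0.245]
ee_rot: [[0.978, 0.208, 0.01], [0.208, -0.978, -0.002], [0.009, 0.004, -1.0]]
wrist_force: [0.3, 0.3, -0.6]
gripper_width: 0.903
gripper_force: 0.0
wrist 32 127 130 125  94  66  68 244 244 244 243 245 245 245 246 246 246 246 247 247 247 248 248 248 248 248 248 248 249 125 121 126 125 130 125
wrist 34 131 127 130 125 125  87 243 243 244 243 245 244 245 246 246 246 246 246 246 246 246 247 247 247 247 247 248 247 138 121 124 122 124 124
wrist 36 128 124 129 126 128  70 242 241 241 240 239 241 240 241 242 236 240 244 244 240 241 245 245 244 242 242 243 241 121 127 126 127 123 123
wrist 38 129 126 128 128 126 131 243 244 244 243 243 243 247 246 247 248 247 248 248 248 248 248 248 248 248 248 248 254 125 125 122 122 125 126
wrist 40 128 125 126 129 129 128 227 239 243 241 199 210 230 232 231 234 234 237 232 227 217 196 143 119 114 234 228 169 128 12
[... 178 characters left out ...]
6 158 127 202 212 210 220 219 219 220 219 218 220 222 225 224 220 220 220 221 222 218 219 220 222 219 218 160 133 127 128 130 126
scene 36 225 220 146 133 185 215 214 220 219 197 194 217 216 220 209 211 209 220 219 218 219 220 218 195 196 222 216 195 169 127 127 124 126 129
scene 38 230 239 169 122 225 215 214 182 179 197 194 155 176 179 182 211 168 174 185 185 189 181 184 195 196 154 178 177 169 128 128 124 127 129
scene 40 242 239 151 120 189 146 154 182 179 139 155 155 148 179 139 139 168 174 138 143 143 156 184 137 140 154 156 139 133 126 128 126 126 126
-66 -62 -58 -54 -50 -46 -42 -38 -34 -30 -26 -22 -18 -14 -10  -6  -2   2   6  10  14  18  22  26  30  34  38  42  46  50  54  58  62  66
```

The web top spans about y -44 to +44 at local x ≈ 36, so the bracket is centred and seated. The slide is home and the arm is clear.

```bash
python3 -c "
from station import r
print(r.finish_job())"
```

```text
the job is handed in; nothing more can be done
None
```

I pulled the slide out, set the bracket on the rails centred and square, pushed the knob fully home and handed the job in at about 20 s; the interface returned no verdict, but my last measurements showed the bracket in its seat and the arm clear.

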